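# Press a clock glass home with the toggle clamp and hang the clock

### The arm

A 6-joint arm with a two-finger parallel gripper is mounted at the origin on the work surface. World frame = base frame: x ahead of the robot, y to its left, z up, the work surface at z = 0. Lengths are in m, angles in rad, forces in N, time in s.
With the tool pointing down it reaches from about 0.275 to 0.875 m from the base axis. Payload 12.5 kg.
Tool frame: the origin (TCP) lies on the centre line of the jaws, within the pads' length; the fingertips stand r.finger_overhang ahead of it and the grasp point (between the pads) lies 3 mm ahead of it (r.finger_overhang is the distance from the TCP to the fingertips, in m); z points along the fingers, y is the line along which they close (so a half turn about z gives the same grasp; the last joint's range is limited). The gripper opens to 85 mm and grips with 20 to 120 N. Pads are 22 mm wide; open, the fingers measure 114 mm over their backs; the gripper's body (76 mm by 85 mm) begins 54 mm behind the grasp point. The pads swing forward as they close: fully open they stand 13 mm farther back than shut.
Start: joints at [1.046, 0.351, 1.652, -0, 1.139, -0.085], TCP at [0.234, 0.498, 0.253] pointing down, gripper open.
Joint ranges: [-2.75, 2.75], [-0.79, 2.1], [0.01, 2.65], [-1.57, 4.71], [0.07, 3.14], [-2.87, 2.87]. Speed limits (rad/s): [2.22, 2.22, 2.79, 3.14, 3.14, 3.14].

### API

Orientations are given as a unit quaternion [x, y, z, w].
In Python, from cell import r, optics gives the robot as it stands. The module is installed in compiled form; this text tells all that it offers. Calls block until the motion is done:
- r.move_to(position, orientation): joint-space move of the TCP to a pose.
- r.move_linear(position, rot=None, vel=0.15): straight line of the TCP; rot=None keeps the orientation; vel is the mean speed in m/s.
- r.set_joints(angles): joint-space move.
- r.set_gripper(opening, squeeze=None): opening from 0.0 (shut) to 1.0 (fully open); squeeze is the grip in N (None keeps the last); returns when the fingers have stopped.
- r.sleep(seconds).
- r.inverse_kinematics(position, orientation): joint angles nearest the present ones, or None.
- optics.get_image(name): name is "side" or "top" or "wrist"; returns a dict with "pixels" (480x640x3 uint8, red, green, blue), "depth" (480x640 float32, m along the optical axis (not along the pixel's ray), 0 where there is no reading), "fx", "fy", "cx", "cy" (pixels), "camera_from_world" (4x4, takes a point from world to camera coordinates); the wrist camera has in their place "mount" (4x4, takes a point from camera to tool coordinates, whose origin is the TCP and whose axes are the flange's). Camera axes: x right, y down, z forward; pixel columns grow to the right and rows downward; lengths in m; the calibration is good to about 2 mm. A picture is of the moment at which its call begins: read the wrist's pose just before it.
A pose or a line that the arm cannot do raises r.PlanningError and nothing moves.
- r.hand_in(): hands the job in; it is judged then, once.
Readings, each from a call of its own:
- r.current_t(): time.
- r.current_q(): joint angles.
- r.current_qvel(): joint speeds.
- r.current_effort(): joint torques, N m.
- r.current_tool_pos(): TCP position.
- r.current_ee_rot(): TCP orientation.
- r.current_contact_force(): force on the tool from outside, world axes, zero at the start.
- r.current_torque(): the same for the moment, N m.
- r.current_opening(): opening from 0.0 (shut) to 1.0 (fully open).
- r.current_finger_force(): force on a finger pad.
Only numpy, scipy, OpenCV 4.12 (cv2) and the standard library are available. Lean on these libraries where they do the work, as an engineer would, in place of code of your own. Each camera call takes 0.05 s, during which the arm holds its last target. There are 200 camera calls.

### The job

The brass clock lies in the blue fixture with its glass standing proud. Swing the toggle clamp's red-knobbed lever over its centre so that the clamp presses the glass fully home, let go for a moment to see that it stays locked by itself, then swing the lever fully back open. Lift the clock out and hang it by the hole in its lug on the brass peg of the sloping green board, face outward, case hanging below the peg, its back flat on the board, leaving the other things on the bench alone.

Things in the scene. Friction and masses are not known exactly. Their poses are not given: they have to be found in the camera images.
- fixture: Blue base plate 200 x 100 x 12 mm, fixed to the bench, with a round nest and a toggle clamp. Origin at bench level; x runs from the clamp to the nest, y along the clamp's hinge lines, z up. Nest centre at x = +70 mm. Clamp body from x = -76 to -3 mm, 42 mm wide, up to 90 mm high. Four 6 mm pins, tops 32 mm up, stand 34.5 mm from the nest centre at 42 and 149 degrees either side of +x
- nest (a point): Centre of the top of the round black nest (52 mm wide), 22 mm above the bench; the clock's back rests on it
- hinge (a point): Middle of the hinge line of the lever, at x = -62.5 mm, z = 83.4 mm of the fixture; the lever turns about the fixture's y axis
- lever (a joint): Clamp lever angle, rad: 0 = open (lying level, away from the nest); grows as it is raised and tipped towards the nest; upright at 1.57, toggle centre 1.70, end stop 1.85, where it stays locked. Over the last 0.4 rad before the centre it resists with up to about 10 N at the knob, then snaps on; unlocking needs a like pull. Elsewhere it stays where left
- knob (a point): Centre of the red ball, 27 mm across, at the end of the clamp lever, 110 mm from the hinge line; the steel lever stem (9 mm thick) runs from it to the hinge
- clamp_tip: Spring-loaded tip at the end of the steel clamp arm, with a black rubber foot 22 mm across; the origin lies in the arm and the foot's face is 22.5 mm along its -z, which points down when closed. With the lever open the arm stands up, leaning away from the nest
- clock: Round brass clock, 0.18 to 0.31 kg, on its back in the nest, white face up: case 60 mm across, 24 mm high, with a flat hanging lug (24 mm wide, 6 mm thick, flush with the back) reaching 58 mm from the case's centre. Origin at the centre of the back; z points out of the face, x to the lug
- eye (a point): Centre of the 11 mm hole through the clock's lug, in the plane of the clock's back, 43 mm from the clock's centre along its x
- bezel (a joint): How far the glass bezel (steel rim 54 mm across, with the white face) has been pressed into the case, in m: 0 = standing proud, 0.004 = fully home. It takes about 13 N, steadily, to push in and stays where it is
- glass (a point): Centre of the top of the glass: 34 mm above the clock's back when proud, 30 mm when home
- board: Green board in a dark wooden frame (170 mm up the slope, 178 mm wide), fixed, sloping at 0.70 rad to the bench, its face turned up and away from the robot. Origin in its face at the middle of the lower edge; x points up the slope (towards the robot), y along the lower edge, z straight out of the face
- peg_base (a point): Foot of the brass peg, in the board's face, 115 mm up the slope. The peg stands square to the face along this point's z: 7.4 mm thick, 27 mm long, tapering over its last 6 mm to 3 mm; the axes are the board's
- screwdriver: Loose screwdriver lying on the bench, 150 mm long (bystander)
- brush: Loose small brush lying on the bench, 120 mm long (bystander)
- loupe: Loose black eye loupe standing on the bench, 38 mm across, 34 mm high (bystander)
- jar: Loose amber glass jar, 52 mm across, 70 mm high (bystander)
- tin: Loose steel tin, 70 mm across, 50 mm high (bystander)
- old_movement: Loose old clock movement with a white dial, 56 mm across, 18 mm high, on the bench (bystander, not the clock to be worked on)

How it is judged:
On the way, in this order (a step that is already met when the one before it is completed fails the run):
1. the clamp's rubber foot has come down on the glass while it still stands proud (contact force between clamp_tip and clock above 0.5 N and value of joint bezel below 0.002 m).
2. the lever is over centre on its stop with nobody touching the fixture, the clamp presses on the clock and the glass is home (value of joint lever above 1.78 rad and value of joint bezel above 0.003 m and contact force between clamp_tip and clock above 5 N and contact force between the fingers and fixture below 0.5 N), for 0.4 s.
3. the lever is swung back open with the clock still in the nest (value of joint lever below 0.4 rad and distance between clock and nest below 0.012 m), for 0.1 s.
At the end, for the whole second after the job is handed in: The clock hangs at rest on the peg: hole centre within 6 mm of the peg foot each way, lug within 7 mm of the board, back parallel to it within 0.15 rad, face out, case centre 33 mm or more below the peg; glass in over 3 mm; lever below 0.5 rad (x of eye in the frame of peg_base between -0.006 and 0.006 m and y of eye in the frame of peg_base between -0.006 and 0.006 m and z of eye in the frame of peg_base below 0.007 m and angle between the z axis of clock and the z axis of board, either way round below 0.15 rad and z of glass in the frame of peg_base above 0.02 m and x of clock in the frame of peg_base below -0.033 m and value of joint bezel above 0.003 m and value of joint lever below 0.5 rad and linear speed of clock below 0.02 m/s); the robot touches nothing.
It fails at once if a bystander is moved more than 40 mm (distance of any of screwdriver, brush, loupe, jar, tin, old_movement from where it was at the start of the episode above 0.04 m).
It fails at once if a standing bystander is tipped over (angle between any of loupe, jar, tin's own z axis and vertical above 0.6 rad).
It also fails if it takes over 72 s, if anything falls off the work surface, if the arm or the gripper's body presses on something with over 40 N, if the wrist force passes 120 N, or if a joint passes its speed limit or range.

## Working session

There is one attempt and no reset: what is moved stays moved. The work goes in short steps, each a Python script; the robot and the scene stay as the last script left them, time stands still between calls to the robot, and variables do not carry over. Pictures are saved under pics/ and viewed, at most 10 in all, crops included, and the job is handed in when it is done.

```bash
mkdir -p pics; python3 - <<'E'
from cell import r, optics
import numpy as np, cv2, pickle
for n in ("top","side"):
    d=optics.get_image(n); pickle.dump(d,open(n+".pkl","wb"))
    cv2.imwrite(f"pics/{n}0.png",d["pixels"][:,:,::-1])
    print(n,d["fx"],d["fy"],d["cx"],d["cy"]);print(np.round(np.linalg.inv(d["camera_from_world"]),3), (d["depth"]>0).mean())
print(r.finger_overhang,r.current_ee_rot(),r.current_t())
E
```

```text
top 527.8267267931882 527.8267267931882 326.28887506640496 236.0728087024074
[[-0.016 -0.987  0.157  0.369]
 [-1.     0.015 -0.007  0.022]
 [ 0.005 -0.157 -0.988  1.257]
 [ 0.     0.     0.     1.   ]] 0.995947265625
side 443.12575152614204 443.12575152614204 328.44214581820387 243.98790752548763
[[ 0.876 -0.308  0.371  0.281]
 [-0.482 -0.525  0.702 -0.502]
 [-0.022 -0.793 -0.608  0.558]
 [ 0.     0.     0.     1.   ]] 0.9961751302083334
0.022 [ 2.18167906e-01  9.75911111e-01 -4.93400626e-04 -1.57826412e-04] 0.1
```

View pics/top0.png

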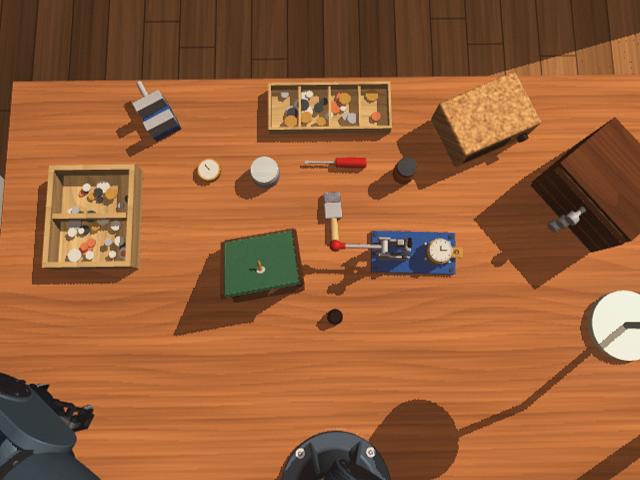

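View pics/side0.png

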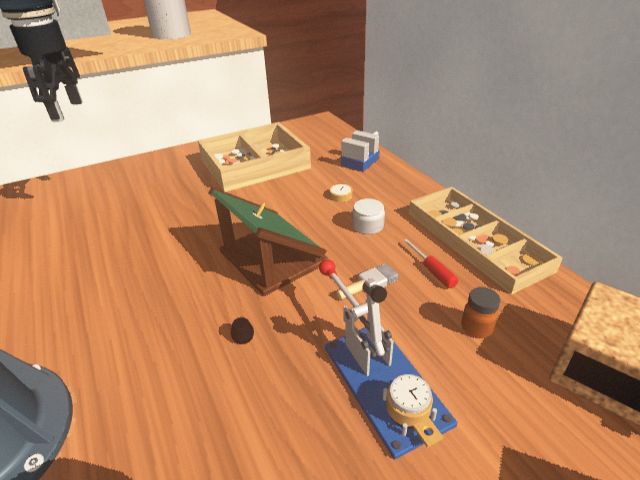

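Top view: the fixture is at about (413,254) with x to the right, knob at (338,245), clock face at (440,251) with its lug to the right, board at (262,263) and peg at (260,267). Side view agrees: knob (328,267), clock (410,395), peg (261,211).

```bash
cat > h.py <<'E'
import numpy as np, cv2, pickle
def cloud(d):
    v,u=np.mgrid[0:480,0:640]; z=d["depth"]
    c=np.stack([(u-d["cx"])/d["fx"]*z,(v-d["cy"])/d["fy"]*z,z],-1)
    M=np.linalg.inv(d["camera_from_world"]); return c@M[:3,:3].T+M[:3,3]
def proj(d,p):
    c=(d["camera_from_world"]@np.r_[p,1])[:3]; return np.array([d["fx"]*c[0]/c[2]+d["cx"],d["fy"]*c[1]/c[2]+d["cy"]])
def ray(d,uv):
    M=np.linalg.inv(d["camera_from_world"]); k=M[:3,:3]@np.array([(uv[0]-d["cx"])/d["fx"],(uv[1]-d["cy"])/d["fy"],1]); return M[:3,3],k/np.linalg.norm(k)
def onz(d,uv,z):
    o,k=ray(d,uv); return o+k*(z-o[2])/k[2]
def tri(a,b):
    (o1,k1),(o2,k2)=a,b; A=np.stack([k1,-k2],1); s=np.linalg.lstsq(A,o2-o1,rcond=None)[0]
    p,q=o1+s[0]*k1,o2+s[1]*k2; return (p+q)/2,np.linalg.norm(p-q)
E
python3 - <<'E'
from h import *
np.set_printoptions(precision=4,suppress=True)
D={n:pickle.load(open(n+".pkl","rb")) for n in("top","side")}
def biggest(m):
    n,l,s,c=cv2.connectedComponentsWithStats(m.astype(np.uint8)); i=1+np.argmax(s[1:,4]); return l==i,c[i],s[i]
K={}
for n,d in D.items():
    P=cloud(d); H=cv2.cvtColor(d["pixels"],cv2.COLOR_RGB2HSV).astype(int); h,s,v=H[...,0],H[...,1],H[...,2]
    ok=(P[...,2]>-.02)&(P[...,0]>.2)&(P[...,0]<.6)&(abs(P[...,1])<.35)
    print("==",n,"bench z",np.median(P[...,2][ok&(h<20)&(abs(P[...,2])<.02)]))
    B=ok&(h>105)&(h<125)&(s>140)&(v>60); B,c,_=biggest(B); 
    q=P[B]; print("blue n",len(q),"zmed",np.median(q[:,2]))
    q=q[abs(q[:,2]-.012)<.004]
    r_=cv2.minAreaRect((q[:,:2]*1000).astype(np.float32)); print("blue rect",r_, cv2.boxPoints(r_))
    w=ok&(s<60)&(v>170)&(P[...,1]<-.12)&(P[...,1]>-.3)&(P[...,0]<.45); w,c,st=biggest(w); ys,xs=np.nonzero(w)
    hull=cv2.convexHull(np.stack([xs,ys],1).astype(np.int32)); e=cv2.fitEllipse(hull); print("face ellipse",e,np.median(P[w],0)); print("glass on z .052-.056",onz(d,e[0],.054))
    r1=ok&((h<6)|(h>174))&(s>170)&(v>90)&(P[...,2]>.05); r1,c,st=biggest(r1); K[n]=c; print("knob",c,st,np.median(P[r1],0))
    g=ok&(h>60)&(h<95)&(s>80)&(v>40); g,c,st=biggest(g); q=P[g]; m=q.mean(0); U=np.linalg.svd(q-m,full_matrices=False)[2]; print("board",len(q),m,"normal",U[2],"ang",np.arccos(abs(U[2][2])))
    dist=(q-m)@U[2];print("res",dist.std())
    r_=cv2.minAreaRect((np.stack([(q-m)@U[0],(q-m)@U[1]],1)*1000).astype(np.float32));print(r_); bp=cv2.boxPoints(r_)/1000; print(m+bp@U[:2])
    x,y,ww,hh=st[:4]
    pg=np.zeros_like(g); pg[y:y+hh,x:x+ww]=True
    pg&=(h>10)&(h<35)&(v>100)&(P[...,2]>.05); nn,l,s_,cc=cv2.connectedComponentsWithStats(pg.astype(np.uint8)); print("peg",s_[1:],cc[1:]); 
    for i in range(1,nn): print(np.median(P[l==i],0))
print("knob tri",tri(ray(D["top"],K["top"]),ray(D["side"],K["side"])))
for n,d in D.items():
    big=cv2.resize(d["pixels"][215:315,200:480] if n=="top" else d["pixels"][185:455,195:465],None,fx=2.8 if n=="top" else 2.2,fy=2.8 if n=="top" else 2.2,interpolation=cv2.INTER_CUBIC); cv2.imwrite(f"pics/{n}c.png",big[:,:,::-1])
E
```

```text
== top bench z -0.00020546044725300305
blue n 615 zmed 0.011489424444987906
blue rect ((544.30517578125, -192.21127319335938), (194.67449951171875, 60.743289947509766), 87.66903686523438) [[ 509.9998 -288.2327]
 [ 570.6928 -290.7032]
 [ 578.6105  -96.1898]
 [ 517.9175  -93.7193]]Traceback (most recent call last):
  File "<stdin>", line 15, in <module>
  File "<stdin>", line 5, in biggest
    return _wrapfunc(a, 'argmax', axis=axis, out=out, **kwds)
    return bound(*args, **kwds)
ValueError: attempt to get argmax of an empty sequence
```

```bash
python3 -c "
import cv2,numpy as np
a=cv2.imread('pics/topc.png');b=cv2.imread('pics/sidec.png');b=cv2.resize(b[:,:],(320,320))
c=np.zeros((600,800,3),np.uint8);c[:280,:784]=a;c[280:600,:320]=b;cv2.imwrite('pics/both.png',c)"
```

```text
[ WARN:0@0.006] global loadsave.cpp:275 findDecoder imread_('pics/topc.png'): can't open/read file: check file path/integrity
[ WARN:0@0.006] global loadsave.cpp:275 findDecoder imread_('pics/sidec.png'): can't open/read file: check file path/integrity
Traceback (most recent call last):
TypeError: 'NoneType' object is not subscriptable
```

```bash
cat > m.py <<'E'
from h import *
np.set_printoptions(precision=4,suppress=True)
D={n:pickle.load(open(n+".pkl","rb")) for n in("top","side")}
def biggest(m):
    n,l,s,c=cv2.connectedComponentsWithStats(m.astype(np.uint8)); i=1+np.argmax(s[1:,4]); return l==i,c[i],s[i]
K={}
for n,d in D.items():
    P=cloud(d); H=cv2.cvtColor(d["pixels"],cv2.COLOR_RGB2HSV).astype(int); h,s,v=H[...,0],H[...,1],H[...,2]
    ok=(P[...,2]>-.02)&(P[...,0]>.35)&(P[...,0]<.66)&(P[...,1]<.3)&(P[...,1]>-.35)
    print("==",n)
    B=ok&(h>102)&(h<128)&(s>120)&(v>40)&(abs(P[...,2]-.012)<.005)&(P[...,1]<-.05)
    q=P[B]
    r_=cv2.minAreaRect((q[:,:2]*1000).astype(np.float32)); print("blue",len(q),np.median(q[:,2]),r_); print(cv2.boxPoints(r_))
    w=ok&(s<60)&(v>170)&(P[...,1]<-.19)&(P[...,2]>.04); w,c,st=biggest(w); ys,xs=np.nonzero(w)
    hull=cv2.convexHull(np.stack([xs,ys],1).astype(np.int32)); e=cv2.fitEllipse(hull); print("face",e,np.median(P[w],0)); print("glass on z .056",onz(d,e[0],.056)); K[n+"f"]=e[0]
    r1=ok&((h<6)|(h>174))&(s>170)&(v>90)&(P[...,2]>.05); r1,c,st=biggest(r1); K[n]=c; print("knob",c,st,np.median(P[r1],0))
    g=ok&(h>60)&(h<95)&(s>80)&(v>40)&(P[...,1]>0); g,c,st=biggest(g); q=P[g]; m=q.mean(0); U=np.linalg.svd(q-m,full_matrices=False)[2]; dist=(q-m)@U[2];print("board",len(q),m,"normal",U[2],"ang",np.arccos(abs(U[2][2])),dist.std())
    r_=cv2.minAreaRect((np.stack([(q-m)@U[0],(q-m)@U[1]],1)*1000).astype(np.float32));print(r_); bp=cv2.boxPoints(r_)/1000; print(m+bp@U[:2])
    x,y,ww,hh=st[:4]; pg=np.zeros_like(g); pg[y:y+hh,x:x+ww]=True
    nv=U[2]*np.sign(U[2][2]); hd=(P-m)@nv
    a=pg&~g&(h>10)&(h<35)&(v>100); nn,l,s_,cc=cv2.connectedComponentsWithStats(a.astype(np.uint8))
    for i in range(1,nn):
        if s_[i,4]>4: print("peg",s_[i],cc[i],np.median(P[l==i],0),"h",hd[l==i].max())
print("knob tri",tri(ray(D["top"],K["top"]),ray(D["side"],K["side"])),"face tri",tri(ray(D["top"],K["topf"]),ray(D["side"],K["sidef"])))
a=cv2.resize(D["top"]["pixels"][215:315,200:480],None,fx=2.8,fy=2.8,interpolation=2)
b=cv2.resize(D["side"]["pixels"][290:460,310:470],(301,320),interpolation=2); b2=cv2.resize(D["side"]["pixels"][180:300,195:345],(400,320),interpolation=2)
c=np.zeros((600,800,3),np.uint8);c[:280,:784]=a;c[280:,:301]=b;c[280:,310:710]=b2;cv2.imwrite('pics/both.png',c[:,:,::-1])
E
python3 m.py
```

```text
== top
blue 1035 0.011660396437151777 ((526.1265869140625, -192.1445770263672), (196.96759033203125, 98.10501861572266), 87.2883529663086)
[[ 472.4698 -288.1974]
 [ 570.4649 -292.8387]
 [ 579.7834  -96.0917]
 [ 481.7883  -91.4504]]
face ((440.3515319824219, 249.84254455566406), (21.788347244262695, 22.432626724243164), 108.33875274658203) [ 0.5237 -0.2475  0.056 ]
glass on z .056 [ 0.5242 -0.2479  0.056 ]
knob [336.6723 245.2689] [330 240  15  11 119] [ 0.5333 -0.0075  0.0923]
board 3401 [0.4946 0.1617 0.1033] normal [-0.9358 -0.2458 -0.2526] ang 1.3154384545170505 0.03032913332313639
((534.0672607421875, -36.121368408203125), (168.41256713867188, 1244.0078125), 85.98188781738281)
[[ 0.4941  0.2485  0.0207]
 [ 0.195   0.1506  1.2242]
 [ 0.2384 -0.0121  1.2217]
 [ 0.5375  0.0858  0.0182]]
peg [225 231  55  10 275] [243.5818 233.7455] [0.5787 0.2185 0.0001] h 0.08199023115384226
peg [296 231   2   9  14] [296.6429 234.2857] [0.5713 0.0836 0.0384] h 0.04048644335545646
peg [256 260   9  13  64] [260.0156 267.6562] [0.4824 0.1588 0.1144] h 0.008387960203936532
peg [268 290   5   5   9] [
[... 691 characters left out ...]
 17, in <module>
    g=ok&(h>60)&(h<95)&(s>80)&(v>40)&(P[...,1]>0); g,c,st=biggest(g); q=P[g]; m=q.mean(0); U=np.linalg.svd(q-m,full_matrices=False)[2]; dist=(q-m)@U[2];print("board",len(q),m,"normal",U[2],"ang",np.arccos(abs(U[2][2])),dist.std())
                                                          ~~~~~~~^^^
  File "m.py", line 5, in biggest
    n,l,s,c=cv2.connectedComponentsWithStats(m.astype(np.uint8)); i=1+np.argmax(s[1:,4]); return l==i,c[i],s[i]
                                                                      ~~~~~~~~~^^^^^^^^^
    return _wrapfunc(a, 'argmax', axis=axis, out=out, **kwds)
    return bound(*args, **kwds)
ValueError: attempt to get argmax of an empty sequence
```

```bash
sed -i 's/^    g=ok.*; g,c,st=biggest(g); q=P\[g\]; m=/    print("hsv",H[215,285],P[215,285]); g=(h>60)\&(h<95)\&(s>70)\&(v>25)\&(P[...,0]>.3)\&(P[...,0]<.66)\&(P[...,1]>0)\&(P[...,1]<.3)\&(P[...,2]>.02)\&(P[...,2]<.2); g,c,st=biggest(cv2.erode(g.astype(np.uint8),np.ones((3,3)))>0); q=P[g]; m=np.median(q,0); N0=np.r_[np.linalg.lstsq(np.c_[q[:,:2],np.ones(len(q))],q[:,2],rcond=None)[0]]; q=q[abs(q[:,2]-np.c_[q[:,:2],np.ones(len(q))]@N0)<.02]; m=/' m.py; python3 m.py
```

```text
== top
blue 1035 0.011660396437151777 ((526.1265869140625, -192.1445770263672), (196.96759033203125, 98.10501861572266), 87.2883529663086)
[[ 472.4698 -288.1974]
 [ 570.4649 -292.8387]
 [ 579.7834  -96.0917]
 [ 481.7883  -91.4504]]
face ((440.3515319824219, 249.84254455566406), (21.788347244262695, 22.432626724243164), 108.33875274658203) [ 0.5237 -0.2475  0.056 ]
glass on z .056 [ 0.5242 -0.2479  0.056 ]
knob [336.6723 245.2689] [330 240  15  11 119] [ 0.5333 -0.0075  0.0923]
hsv [ 11 172 187] [0.6221 0.1125 0.0007]
board 2375 [0.4877 0.1631 0.1019] normal [-0.6371 -0.1044 -0.7636] ang 0.7018552893336032 0.001516586551472917
((5.7175750732421875, 14.443801879882812), (166.21412658691406, 151.09361267089844), 59.59851837158203)
[[0.4498 0.0774 0.1452]
 [0.4245 0.2264 0.146 ]
 [0.5495 0.2482 0.0387]
 [0.5748 0.0992 0.0379]]
peg [226 237  17   4  37] [232.2162 237.7568] [0.5682 0.2398 0.0007] h -0.011761394948194824
peg [256 260   9  13  64] [260.0156 267.6562] [0.4824 0.1588 0.1144] h 0.02731635383058595
peg [269 290   4   4   8] [270.5   291.625] [0.4361 0.146  0.0146] h -0.096820556
[... 1035 characters left out ...]
]; dist=(q-m)@U[2];print("board",len(q),m,"normal",U[2],"ang",np.arccos(abs(U[2][2])),dist.std())
                                                                                                                                                                   ~~~~~~~^^^^^^^^^^^^^^^^^^^^^^^^^^^^^^^^^^^^^^^^^^^^^^^^
  File "m.py", line 5, in biggest
    n,l,s,c=cv2.connectedComponentsWithStats(m.astype(np.uint8)); i=1+np.argmax(s[1:,4]); return l==i,c[i],s[i]
                                                                      ~~~~~~~~~^^^^^^^^^
    return _wrapfunc(a, 'argmax', axis=axis, out=out, **kwds)
    return bound(*args, **kwds)
ValueError: attempt to get argmax of an empty sequence
```

```bash
cat >> h.py <<'E'
from scipy.spatial.transform import Rotation as R
def fr(x,y,z): return np.stack([x,y,z],1)
PF=np.deg2rad(-92.75); FX=np.array([np.cos(PF),np.sin(PF),0]); FY=np.array([-FX[1],FX[0],0]); FZ=np.array([0,0,1.])
FO=np.array([.5277,-.1943,0])
N=np.array([.6371*1.012,.1044*1.012,.7636]); N[:2]*=np.sin(.7)/np.hypot(*N[:2]); N[2]=np.cos(.7)
BX=np.r_[-N[:2]/np.hypot(*N[:2])*np.cos(.7),np.sin(.7)]; BY=np.cross(N,BX)
def quat(y,z):  # tool orientation from tool y,z
    x=np.cross(y,z); return R.from_matrix(fr(x,y,z)).as_quat()
def wcam(r,optics,name):
    p=np.array(r.current_tool_pos()); q=r.current_ee_rot(); d=optics.get_image("wrist")
    T=np.eye(4); T[:3,:3]=R.from_quat(q).as_matrix(); T[:3,3]=p; d["camera_from_world"]=np.linalg.inv(T@d["mount"])
    pickle.dump(d,open(name+".pkl","wb")); cv2.imwrite(f"pics/{name}.png",d["pixels"][:,:,::-1]); return d
E
python3 - <<'E'
from cell import r,optics
from h import *
np.set_printoptions(precision=3,suppress=True)
for s in(1,-1):
    for t in (0,.35,.5):
        zt=-np.cos(t)*FZ+np.sin(t)*FX
        for th in(0,.9,1.85):
            k=FO-.0625*FX+.0834*FZ+.11*(-np.cos(th)*FX+np.sin(th)*FZ)
            print("lever",s,t,th,r.inverse_kinematics(k-.003*zt,quat(s*FY,zt)))
    print("clock",s,r.inverse_kinematics(FO+.07*FX+.045*FZ,quat(s*FY,-FZ)))
    print("place",s,[r.inverse_kinematics(np.array([.47,.157,.118])-.043*BX+h*N,quat(s*BY,-N)) for h in (.022,.08)])
s=1
r.move_to([.50,.157,.33],quat(s*FY,-FZ)); 
d=wcam(r,optics,"wb"); print(d["mount"],d["fx"],d["cx"],d["cy"])
r.move_to(list((FO+.0*FX)[:2])+[.36],quat(s*FY,-FZ)); wcam(r,optics,"wf"); print(r.current_t(),r.current_q())
a=[pickle.load(open(n+".pkl","rb"))["pixels"] for n in("wb","wf")]
cv2.imwrite("pics/w1.png",cv2.resize(np.hstack(a),(800,300))[:,:,::-1])
E
```

```text
lever 1 0 0 [-0.128  0.559  1.811 -0.     0.771 -0.08 ]
lever 1 0 0.9 [-0.205  0.428  1.76  -0.     0.954 -0.157]
lever 1 0 1.85 [-0.381  0.428  1.703 -0.     1.011 -0.333]
lever 1 0.35 0 [ 0.029  0.594  1.797 -0.478  0.838  0.416]
lever 1 0.35 0.9 [-0.048  0.45   1.769 -0.43   0.967  0.254]
lever 1 0.35 1.85 [-0.231  0.424  1.753 -0.429  0.944  0.067]
lever 1 0.5 0 [ 0.09   0.629  1.783 -0.643  0.914  0.586]
lever 1 0.5 0.9 [ 0.014  0.479  1.769 -0.598  1.017  0.415]
lever 1 0.5 1.85 [-0.17   0.441  1.77  -0.619  0.963  0.248]
clock 1 [-0.546  0.696  1.683 -0.     0.762 -0.498]
place 1 [array([0.209, 0.845, 1.351, 0.03 , 1.645, 1.609]), array([0.207, 0.851, 1.212, 0.029, 1.778, 1.611])]
lever -1 0 0 None
lever -1 0 0.9 None
lever -1 0 1.85 [-0.381  0.428  1.703 -0.     1.011  2.808]
lever -1 0.35 0 [ 0.029  0.594  1.797 -0.478  0.838 -2.726]
lever -1 0.35 0.9 None
lever -1 0.35 1.85 None
lever -1 0.5 0 [ 0.09   0.629  1.783 -0.643  0.914 -2.556]
lever -1 0.5 0.9 [ 0.014  0.479  1.769 -0.598  1.017 -2.727]
lever -1 0.5 1.85 None
clock -1 [-0.546  0.696  1.683 -0.     0.762  2.644]
place -1 [array([ 0.209,  0.845,  1.351,  0.03 ,  1.645, -1.533]), array([ 0.207,  0.851,  1.212,  0.029,  1.778, -1.531])]
[[-0.001 -0.96  -0.279  0.07 ]
 [ 1.    -0.001 -0.     0.   ]
 [ 0.    -0.279  0.96  -0.12 ]
 [ 0.     0.     0.     1.   ]] 413.7028684884515 318.1816838584187 237.64519967961564
3.1417 [-0.434  0.288  1.474  0.     1.38  -0.387]
```

View pics/w1.png

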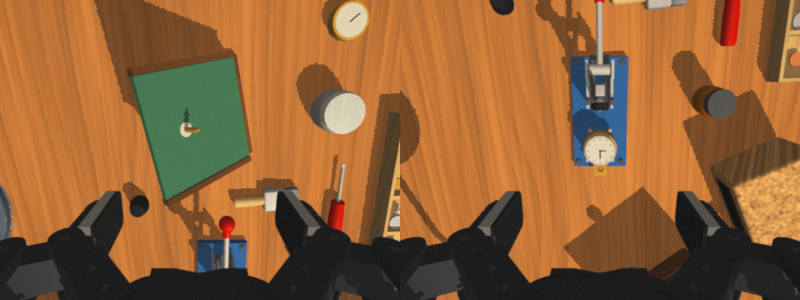

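Left, the board with the peg foot at about (186,129) and its tip to the right (~198,129) in the half-size image; right, the fixture with clock face (600,150), lug below at (600,172) and knob at the top edge (600,0). Now the measurement.

```bash
cat > m2.py <<'E'
from h import *
np.set_printoptions(precision=4,suppress=True)
C=lambda m:cv2.connectedComponentsWithStats(m.astype(np.uint8))
def hsv(d):
    H=cv2.cvtColor(d["pixels"],cv2.COLOR_RGB2HSV).astype(int); return H[...,0],H[...,1],H[...,2]
def big(m):
    n,l,s,c=C(m); i=1+np.argmax(s[1:,4]); return l==i,c[i],s[i]
d=pickle.load(open("wf.pkl","rb")); P=cloud(d); h,s,v=hsv(d)
B=(h>102)&(h<128)&(s>120)&(v>40)&(abs(P[...,2]-.012)<.006)&(P[...,1]<-.05)&(P[...,1]>-.33)&(P[...,0]>.45)&(P[...,0]<.62)
q=P[B]; r_=cv2.minAreaRect((q[:,:2]*1000).astype(np.float32)); print("blue",len(q),np.median(q[:,2]),r_)
w=(s<70)&(v>150)&(P[...,2]>.045)&(P[...,2]<.065)&(P[...,1]<-.2)&(P[...,1]>-.32)&(P[...,0]>.45)&(P[...,0]<.6); w,c,st=big(w); ys,xs=np.nonzero(w)
e=cv2.fitEllipse(cv2.convexHull(np.stack([xs,ys],1).astype(np.int32))); f=onz(d,e[0],.056); print("face",e,f,np.median(P[w],0)[2],"fix",(f-FO)@FX,(f-FO)@FY)
L=(h>12)&(h<35)&(s>90)&(P[...,2]>.022)&(P[...,2]<.05)&(((P-FO)@FX)>.075)&(abs((P-FO)@FY)<.05)&(((P-FO)@FX)<.15)
print("lug",L.sum()); q=P[L&(abs(P[...,2]-.028)<.003)]; print(len(q),q.mean(0), "fixframe",((q-FO)@FX).min(),((q-FO)@FX).max(),((q-FO)@FY).min(),((q-FO)@FY).max(),((q-FO)@FY).mean())
d2=pickle.load(open("wb.pkl","rb")); 
for nm,dd in(("wf",d),("wb",d2)):
    PP=cloud(dd); h,s,v=hsv(dd); k=((h<6)|(h>174))&(s>170)&(v>60)&(PP[...,2]>.06)&(PP[...,2]<.13)
    if k.sum()>20: k,c,st=big(k); print("knob",nm,c,st,PP[k].max(0),onz(dd,c,.0834))
d=d2; P=cloud(d); h,s,v=hsv(d)
g=(h>55)&(h<95)&(s>70)&(v>25)&(P[...,2]>.02)&(P[...,2]<.17)&(P[...,1]>0)
g,c,st=big(g); q=P[cv2.erode(g.astype(np.uint8),np.ones((5,5)))>0]
m=q.mean(0); U=np.linalg.svd(q-m,full_matrices=False)[2]; n=U[2]*np.sign(U[2][2]); print("board",m,n,np.arccos(n[2]),np.arctan2(n[1],n[0]),((q-m)@n).std())
# refine yaw from outline: intersect green hull with plane
ys,xs=np.nonzero(g); hull=cv2.convexHull(np.stack([xs,ys],1).astype(np.int32))[:,0]
def onpl(dd,uv): o,k=ray(dd,uv); return o+k*((m-o)@n/(k@n))
W=np.array([onpl(d,u) for u in hull]); ab=np.stack([(W-m)@BX,(W-m)@BY],1)
r_=cv2.minAreaRect((ab*1000).astype(np.float32)); print("rect in BX,BY",r_); print(m+r_[0][0]/1000*BX+r_[0][1]/1000*BY)
hd=(P-m)@n; a=(abs((P-m)@BX)<.07)&(abs((P-m)@BY)<.07)&~g&(hd>-.005)&(hd<.035)&(P[...,2]>.05)
nn,l,s_,cc=C(a)
for i in range(1,nn):
    if s_[i,4]>8: print("peg?",s_[i],cc[i],np.median(hd[l==i]),hd[l==i].max(),np.median(P[l==i],0))
print("BX",BX,"BY",BY,"N",N)
y,x=257,370
cr=[cv2.resize(d2["pixels"][200:320,300:460],(400,300),interpolation=2)]
dd=pickle.load(open("wf.pkl","rb")); cr.append(cv2.resize(dd["pixels"][180:300,240:400],(400,300),interpolation=2))
cv2.imwrite("pics/cr.png",np.hstack(cr)[:,:,::-1])
np.save("m.npy",m); np.save("n.npy",n)
E
python3 m2.py
```

```text
blue 8114 0.011911658556638671 ((529.007568359375, -194.64752197265625), (197.08848571777344, 97.79037475585938), 87.4367446899414)
face ((319.7099304199219, 240.20155334472656), (46.82924270629883, 49.109066009521484), 99.6784896850586) [ 0.5271 -0.2496  0.056 ] 0.05628269217171372 fix 0.05526650736221522 0.002102596591993932
lug 326
316 [ 0.5254 -0.298   0.028 ] fixframe 0.09089359063877217 0.11405491992205584 -0.009130634085464464 0.014368931815610053 0.002723903511608101
knob wf [318.2222   0.9167] [312   0  14   4  36] [ 0.542  -0.0276  0.0909] [ 0.5362 -0.0277  0.0834]
knob wb [362.6589 361.8719] [351 346  25  35 601] [0.5487 0.0061 0.0978] [ 0.5369 -0.012   0.0834]
board [0.4934 0.1643 0.0999] [0.635  0.1059 0.7652] 0.6993908862121022 0.16518733287083298 0.0006347756362135297
rect in BX,BY ((-11.351753234863281, 6.098442077636719), (159.01736450195312, 171.71461486816406), 89.97901153564453)
[0.5029 0.1597 0.0926]
peg? [287 194  34  26 547] [300.3218 207.0585] 0.0009294395283737499 0.027781588662206674 [0.4842 0.1583 0.1142]
BX [-0.7548 -0.1237  0.6442] BY [ 0.1617 -0.9868  0.    ] N [0.6357 0.1042 0.7648]
```

View pics/cr.png

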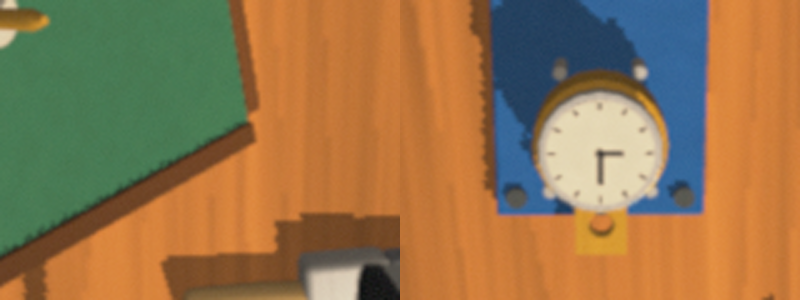

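Crops: board corner (missed the peg mostly), and the clock face at (600,152) with its lug hole straight below at (601,226): clock x is parallel to the fixture x. The fixture's origin is evidently 15 mm clampward of the plate centre. Now the peg in several views.

```bash
cat > m3.py <<'E'
from m2 import *
print("-----")
def onplane(dd,uv,ofs,m=m): o,k=ray(dd,uv); return o+k*((m+ofs*N-o)@N/(k@N))
for nm,box in(("wb",(180,250,270,340)),("top",(250,280,245,275)),("side",(195,225,245,280))):
    dd=pickle.load(open(nm+".pkl","rb")); H=hsv(dd); y0,y1,x0,x1=box
    sub=[a[y0:y1,x0:x1] for a in H]; PP=cloud(dd)[y0:y1,x0:x1]; hd=(PP-m)@N
    br=(sub[0]>10)&(sub[0]<35)&(sub[1]>110)&(sub[2]>60); wh=(sub[1]<80)&(sub[2]>140)
    if br.sum()<3: continue
    br,c,st=big(br); ys,xs=np.nonzero(br); 
    print(nm,"brass",st+np.array([x0,y0,0,0,0]),"hd",np.percentile(hd[br],[5,50,95]))
    if wh.sum()>5:
        wh,c,st=big(wh); print(" white",c+[x0,y0],st,"hd",np.median(hd[wh]),"plane",onplane(dd,c+np.array([x0,y0]),0))
    # tip end: brass pixels farthest from predicted foot along projected axis
    F0=np.array([.480,.156,.112]); a,b=proj(dd,F0),proj(dd,F0+.027*N); ax=(b-a)/np.linalg.norm(b-a); print(" pred",a,b)
    uv=np.stack([xs+x0,ys+y0],1); t=uv@ax; e=uv[t>t.max()-2].mean(0); e2=uv[t<t.min()+3].mean(0); 
    print(" tip uv",e,"->foot",onplane(dd,e,.0265)-.0265*N," base uv",e2,onplane(dd,e2,0))
a=cv2.resize(d2["pixels"][180:250,265:345],(400,350),interpolation=2); t=pickle.load(open("side.pkl","rb"))["pixels"][190:230,240:286]
b=cv2.resize(t,(400,350),interpolation=2); cv2.imwrite("pics/peg.png",np.hstack([a,b])[:,:,::-1])
E
python3 m3.py | sed -n '/-----/,$p'
```

```text
-----
wb brass [295 204  25   9 180] hd [0.0021 0.0158 0.0265]
 white [294.5091 209.6818] [ 18  16  19  24 220] hd 0.0005238345998705249 plane [0.48   0.1545 0.1123]
 pred [294.4111 207.881 ] [314.5758 208.8958]
 tip uv [317.75  208.125] ->foot [0.4828 0.156  0.1098]  base uv [296.65 206.75] [0.4818 0.1566 0.1105]
top brass [257 260   5  11  31] hd [-0.003   0.0132  0.0227]
 white [261.037  269.9259] [12 16  8  7 27] hd -0.0014102731006691782 plane [0.4787 0.1568 0.1131]
 pred [261.4509 269.3606] [259.0402 260.4626]
 tip uv [258.25 261.  ] ->foot [0.4792 0.1577 0.1126]  base uv [260.2222 268.6667] [0.4817 0.1589 0.1103]
side brass [245 195  35  21 498] hd [-0.0191  0.0008  0.018 ]
 white [257.1667 215.5417] [ 8 17 10  7 24] hd 0.0012744950151284242 plane [0.4827 0.1565 0.1098]
 pred [255.7401 215.0824] [262.6664 202.1499]
 tip uv [277.5556 195.5556] ->foot [0.5686 0.3127 0.0171]  base uv [257.8462 213.4615] [0.4905 0.1758 0.1007]
```

View pics/peg.png

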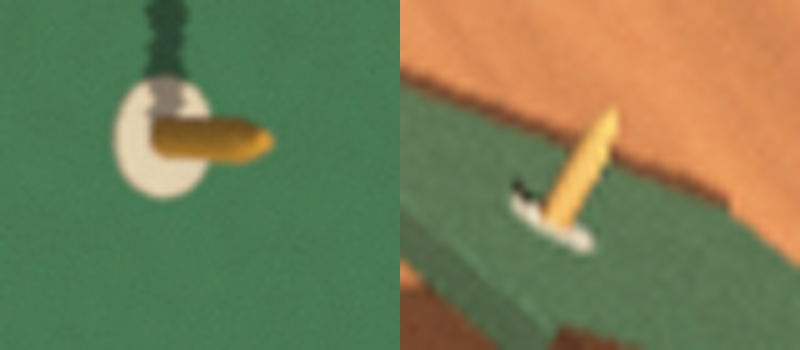

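Left (wrist): white disc centre (163,138), peg running right to its tip at (272,142); right (side): disc (552,222), peg tip (613,110). Peg foot ≈ (0.4815, 0.1563, 0.1108). Now the clamp.

```bash
cat >> h.py <<'E'
OG=FO-.0146*FX
HG=OG-.0625*FX+.0834*FZ
TZ=-np.cos(.38)*FZ+np.sin(.38)*FX
TQ=quat(FY,TZ)
def kn(th,dy=0): return HG+.11*(-np.cos(th)*FX+np.sin(th)*FZ)-.003*TZ+dy*FY
E
python3 - <<'E'
from cell import r,optics
from h import *
np.set_printoptions(precision=3,suppress=True)
P=cloud(pickle.load(open("top.pkl","rb"))).reshape(-1,3); Q=np.stack([(P-OG)@FX,(P-OG)@FY,P[:,2]],1)
Q=Q[(Q[:,0]>-.15)&(Q[:,0]<.0)&(abs(Q[:,1])<.035)&(Q[:,2]>.095)]; print("arm",Q.min(0),Q.max(0),len(Q))
r.set_gripper(.75)
r.move_to(kn(0)-.09*TZ,TQ)
d=optics.get_image("side"); cv2.imwrite("pics/s1.png",d["pixels"][:,:,::-1])
d=wcam(r,optics,"w2")
PP=cloud(d); H=cv2.cvtColor(d["pixels"],cv2.COLOR_RGB2HSV); k=((H[...,0]<6)|(H[...,0]>174))&(H[...,1]>160)&(H[...,2]>60)&(PP[...,2]>.06)&(PP[...,2]<.13)
ys,xs=np.nonzero(k); 
if len(xs): (c,rad)=cv2.minEnclosingCircle(np.stack([xs,ys],1).astype(np.float32)); p=onz(d,c,.0834); print("knob",c,rad,p,"rel pred",(p-kn(0))@FX,(p-kn(0))@FY)
print(r.current_t())
E
```

```text
arm [-0.048 -0.013  0.097] [-0.016  0.008  0.168] 149
knob (316.5, 256.5) 30.536962509155273 [ 0.537 -0.012  0.083] rel pred 0.006046607061264506 0.00010278236360513094
4.7083
```

View pics/s1.png

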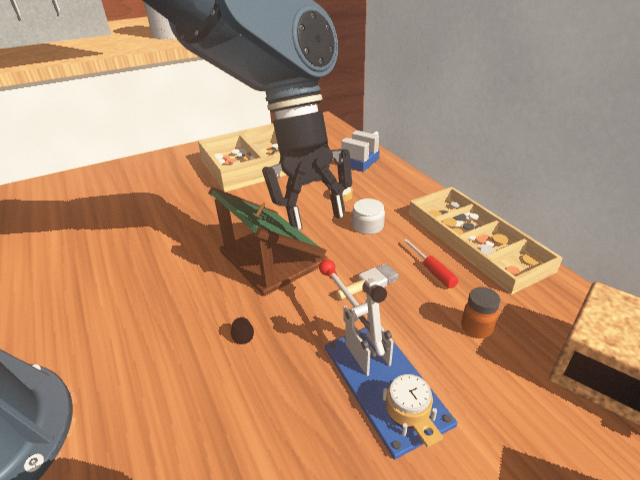

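The open gripper hovers above and behind the knob (327,267), and the clamp arm stands clear of the gripper. Grasp the knob and swing.

```bash
cat >> h.py <<'E'
HG=HG+.002*FX
E
python3 - <<'E'
from cell import r,optics
from h import *
np.set_printoptions(precision=1,suppress=True)
r.move_linear(kn(0),vel=.12)
r.set_gripper(0,25); print("open",r.current_opening(),r.current_finger_force(),r.current_contact_force())
for th in np.r_[np.linspace(.2,1.8,9),1.85]:
    r.move_linear(kn(th),vel=.15); print(round(th,2),np.array(r.current_contact_force()),round(r.current_opening(),3))
r.set_gripper(.75); 
d=optics.get_image("side"); cv2.imwrite("pics/s2.png",d["pixels"][:,:,::-1]); pickle.dump(d,open("s2.pkl","wb"))
print(r.current_t(),np.array(r.current_contact_force()),r.current_finger_force())
E
```

```text
open 0.2936691210293904 24.273066222667694 [-1.9  2.2  5.9]
0.2 [0.1 5.6 1.3] 0.3
0.4 [1.6 2.6 2.1] 0.298
0.6 [1.3 1.9 1.9] 0.297
0.8 [3.1 0.2 1.5] 0.291
1.0 [4.7 0.2 0.7] 0.294
1.2 [ 5.1 -1.3  0.4] 0.294
1.4 [5.8 2.1 1.5] 0.295
1.6 [5.6 2.6 4. ] 0.278
1.8 [ 0.4 -0.6  0.3] 0.001
1.85 [1.1 0.2 0.5] 0.002
9.675 [ 0.4 -0.5 -0.1] 0.0
```

View pics/s2.png

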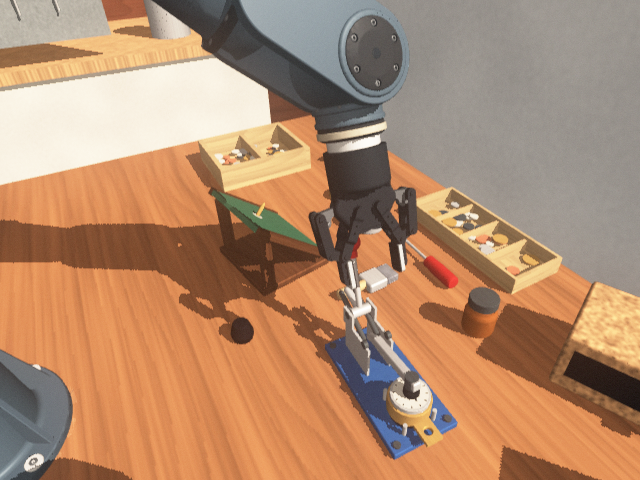

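The arm's foot is on the glass (410,380), but the ball slipped from the pads near the centre; the knob is at about (355,245). Locate it.

```bash
cat >> h.py <<'E'
def findknob(d,zmin=.1,zmax=.23):
    PP=cloud(d); H=cv2.cvtColor(d["pixels"],cv2.COLOR_RGB2HSV); k=((H[...,0]<6)|(H[...,0]>174))&(H[...,1]>150)&(H[...,2]>50)&(PP[...,2]>zmin)&(PP[...,2]<zmax)&(abs((PP-HG)@FX)<.15)&(abs((PP-HG)@FY)<.06)
    if k.sum()<8: return None
    ys,xs=np.nonzero(k); c=np.array([xs.mean(),ys.mean()]); p=np.median(PP[k],0); o,kk=ray(d,c); p=p+kk*.009
    w=p-HG; return len(xs),c,np.array([w@FX,w@FY,w[2]]),np.hypot(w@FX,w[2]),np.arctan2(w[2],-w@FX)
E
python3 - <<'E'
from cell import r,optics
from h import *
np.set_printoptions(precision=4,suppress=True)
d=wcam(r,optics,"w3"); print("wrist",findknob(d)); print("side",findknob(pickle.load(open("s2.pkl","rb"))))
d=optics.get_image("top"); print("top",findknob(d))
p=np.array(r.current_tool_pos())-HG; print("tcp",p@FX,p@FY,p[2])
E
```

```text
wrist (9824, array([320.7841, 164.3874]), array([-0.0343,  0.001 ,  0.107 ]), np.float64(0.112381425046549), np.float64(1.2605234989015566))
side (84, array([355.3452, 248.8452]), array([-0.0282,  0.0064,  0.095 ]), np.float64(0.09911284523384631), np.float64(1.2826128652284874))
top None
tcp 0.02918321095521543 -1.4746765682908093e-05 0.10852314195359081
```

View pics/w3.png

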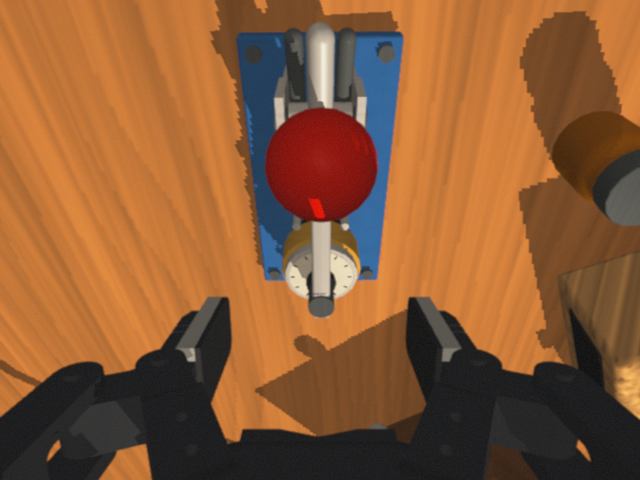

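The ball slipped back out: lever at about 1.27 rad, knob at (321,165) centred. I'll push it over with shut fingers from behind instead.

```bash
python3 - <<'E'
from cell import r,optics
from h import *
np.set_printoptions(precision=3,suppress=True)
Q=quat(FY,-FZ); at=lambda x,z: HG+x*FX+z*FZ
p=np.array(r.current_tool_pos()); r.move_linear(p+[0,0,.085],vel=.3)
r.set_gripper(0,30); r.move_to(at(-.09,.19),Q); r.move_linear(at(-.09,.108),vel=.2)
r.move_linear(at(-.064,.108),vel=.1)
for x in np.arange(-.060,.010,.004):
    r.move_linear(at(x,.108),vel=.06); f=np.array(r.current_contact_force()); print(round(x,3),round(f@FX,1),round(f@FY,1),round(f[2],1))
    if -f@FX>20: break
r.move_linear(at(x-.03,.108),vel=.12)
d=wcam(r,optics,"w4"); print("wrist",findknob(d)); d=optics.get_image("side"); print("side",findknob(d)); cv2.imwrite("pics/s3.png",d["pixels"][:,:,::-1])
print(r.current_t(),r.current_contact_force())
E
```

```text
-0.06 -0.5 -0.5 0.2
-0.056 0.5 0.2 -0.1
-0.052 -0.7 0.1 0.8
-0.048 -1.4 0.6 1.1
-0.044 -1.2 -0.1 1.1
-0.04 -1.3 1.2 1.9
-0.036 -1.6 0.1 1.3
-0.032 -1.5 -0.0 0.1
-0.028 -0.5 -0.0 0.3
-0.024 -0.5 0.1 -0.0
-0.02 0.5 -0.1 -1.6
-0.016 -0.6 -0.3 0.2
-0.012 -0.3 0.0 1.0
-0.008 0.1 0.0 0.0
-0.004 -0.6 0.7 0.1
0.0 -1.3 0.2 0.2
0.004 -5.6 -0.3 1.1
0.008 -29.1 1.7 4.1
wrist (467, array([318.42 , 419.769]), array([0.022, 0.   , 0.093]), np.float64(0.09576024275271328), np.float64(1.8028561301188861))
side (353, array([373.068, 268.187]), array([0.028, 0.001, 0.106]), np.float64(0.10929206749555403), np.float64(1.83064286538308))
17.35 [ 0.04  -0.887 -1.052]
```

Lever measured at ~1.82 rad (knob against its stop, released). Wait, then push it back and grasp it lower down.

```bash
python3 - <<'E'
from cell import r,optics
from h import *
np.set_printoptions(precision=3,suppress=True)
Q=quat(FY,-FZ); at=lambda x,z: HG+x*FX+z*FZ
r.sleep(.4)
p=np.array(r.current_tool_pos()); r.move_linear(p+[0,0,.07],vel=.3); 
r.move_linear(at(.08,.178),vel=.3); r.move_linear(at(.08,.106),vel=.2); r.move_linear(at(.062,.106),vel=.12)
fm=0
for th in np.arange(1.9,.96,-.06):
    r.move_linear(at(-.11*np.cos(th)+.0245,.11*np.sin(th)),vel=.08); f=np.array(r.current_contact_force()); fm=max(fm,f@FX)
    print(round(th,2),round(f@FX,1),round(f[2],1),end="; ")
    if abs(f@FX)>35: print("STOP");break
p=np.array(r.current_tool_pos()); r.move_linear(p+.02*FX,vel=.15); r.move_linear(p+.02*FX+[0,0,.06],vel=.3)
d=wcam(r,optics,"w5"); print("wrist",findknob(d,.08)); d=optics.get_image("side"); print("side",findknob(d,.08)); cv2.imwrite("pics/s4.png",d["pixels"][:,:,::-1])
print(fm,r.current_t())
E
```

```text
1.9 -1.1 -0.3; 1.84 -0.2 -0.4; 1.78 -0.3 0.6; 1.72 0.3 -0.4; 1.66 -0.2 -0.7; 1.6 -0.3 0.1; 1.54 0.9 -0.2; 1.48 0.1 -0.1; 1.42 -0.5 0.4; 1.36 1.5 -0.1; 1.3 0.7 1.2; 1.24 -0.2 -0.2; 1.18 -0.2 -0.0; 1.12 1.5 -0.5; 1.06 -0.5 0.0; 1.0 0.2 -0.2; wrist (2888, array([318.067, 171.401]), array([-0.063,  0.001,  0.092]), np.float64(0.11181233149425901), np.float64(0.9725526930443933))
side (317, array([340.918, 240.489]), array([-0.061,  0.001,  0.09 ]), np.float64(0.10876066479225294), np.float64(0.979303295170178))
1.4814638750315776 24.1667
```

View pics/s4.png

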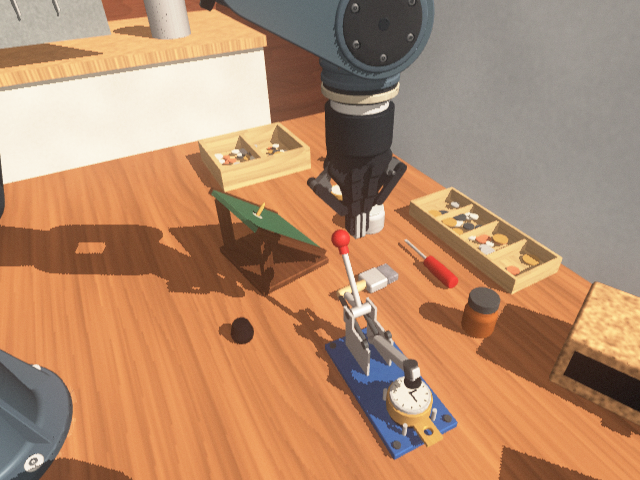

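Lever at about 0.98 rad, knob (341,239), arm raised off the glass. Check the glass height with the same cameras, then take the lever fully down.

```bash
python3 - <<'E'
from cell import r,optics
from h import *
np.set_printoptions(precision=4,suppress=True)
C0=OG+.07*FX
def gl(d):
    P=cloud(d); H=cv2.cvtColor(d["pixels"],cv2.COLOR_RGB2HSV); w=(H[...,1]<60)&(H[...,2]>170)&(np.hypot(P[...,0]-C0[0],P[...,1]-C0[1])<.025)&(P[...,2]<.066)&(P[...,2]>.04)
    return w.sum(),np.median(P[w],0),P[w][:,2].std()
for n in("top","side","wf"): print(n,gl(pickle.load(open(n+".pkl","rb"))))
print("now side",gl(optics.get_image("side")))
th=.975; r.set_gripper(.75); r.move_to(kn(th)-.06*TZ,TQ); r.move_linear(kn(th),vel=.15); r.set_gripper(0,40)
print(r.current_opening())
for t in [.75,.5,.25,.05]: r.move_linear(kn(t),vel=.15); print(np.round(r.current_contact_force(),1),round(r.current_opening(),3))
r.set_gripper(.75); r.move_linear(kn(.05)-.09*TZ,vel=.25)
d=optics.get_image("top"); print("top",gl(d),findknob(d,.05)); d=optics.get_image("side"); print("side",gl(d),findknob(d,.05)); print(r.current_t())
E
```

```text
top (np.int64(338), array([ 0.5242, -0.249 ,  0.056 ]), np.float64(0.0023370748457817213))
side (np.int64(1013), array([ 0.5241, -0.2508,  0.0565]), np.float64(0.0010783575477935983))
wf (np.int64(1444), array([ 0.5244, -0.2482,  0.0563]), np.float64(0.0007738387619982129))
now side (np.int64(790), array([ 0.5218, -0.2554,  0.0524]), np.float64(0.0010345609080443091))
0.2905314397249594
[-0.6  5.4  5.5] 0.296
[-0.6  5.5  2.9] 0.286
[0.8 4.6 1.4] 0.292
[2.6 2.5 0.5] 0.291
top (np.int64(344), array([ 0.5247, -0.2491,  0.052 ]), np.float64(0.002301691682129409)) (124, array([336.6774, 244.7903]), array([-0.1118, -0.0029,  0.0088]), np.float64(0.11212329564405847), np.float64(0.07828263149942605))
side (np.int64(1007), array([ 0.524 , -0.2509,  0.0525]), np.float64(0.0010083926334948795)) (215, array([327.107 , 263.4186]), array([-0.1101, -0.0003,  0.0099]), np.float64(0.11055967900212815), np.float64(0.08924268063829516))
28.7333
```

Glass dropped 4 mm (home) and the lever lies at ~0.08 rad. Pick up the clock.

```bash
cat >> h.py <<'E'
CL=np.array([.5255,-.2495,.0]); PEG=np.array([.4815,.1563,.1108])
PQ=quat(BY,-N)
def place(h,dx=0,dy=0): return PEG+dx*BX+dy*BY-.043*BX+(h+.023)*N
E
python3 - <<'E'
from cell import r,optics
from h import *
np.set_printoptions(precision=3,suppress=True)
for h in(.0,.04,.12): print(r.inverse_kinematics(place(h),PQ))
Q=quat(FY,-FZ)
r.set_gripper(1.0); r.move_to(CL+[0,0,.15],Q)
r.move_linear(CL+[0,0,.045],vel=.15); print(np.array(r.current_contact_force())); r.set_gripper(0,50); print(r.current_opening(),r.current_finger_force(),np.array(r.current_contact_force()))
d=optics.get_image("side"); cv2.imwrite("pics/s5.png",d["pixels"][:,:,::-1])
r.move_linear(CL+[0,0,.20],vel=.2); print(np.array(r.current_contact_force()))
r.move_to(place(.12),PQ); r.move_linear(place(.045),vel=.2)
for n in("side","top"):
    d=optics.get_image(n); pickle.dump(d,open(n+"p.pkl","wb")); cv2.imwrite(f"pics/{n}p.png",d["pixels"][:,:,::-1])
a=pickle.load(open("sidep.pkl","rb"))["pixels"]; b=pickle.load(open("topp.pkl","rb"))["pixels"]
pa=proj(pickle.load(open("sidep.pkl","rb")),PEG).astype(int);pb=proj(pickle.load(open("topp.pkl","rb")),PEG).astype(int);print(pa,pb)
c=lambda im,p:cv2.resize(im[p[1]-50:p[1]+50,p[0]-50:p[0]+50],(400,400),interpolation=2)
s5=cv2.imread("pics/s5.png")[:,:,::-1]
cv2.imwrite("pics/pre.png",np.hstack([c(a,pa),c(b,pb)])[:,:,::-1])
print(r.current_t())
E
```

```text
[0.205 0.872 1.314 0.027 1.656 1.605]
[0.203 0.875 1.219 0.027 1.747 1.607]
[0.201 0.906 0.996 0.026 1.939 1.609]
[ 0.778  0.347 -0.124]
0.6780904369541434 52.40979552268982 [-1.69   1.452  9.771]
[-0.141  0.703 -3.338]
[256 215] [261 268]
34.7917
```

View pics/pre.png

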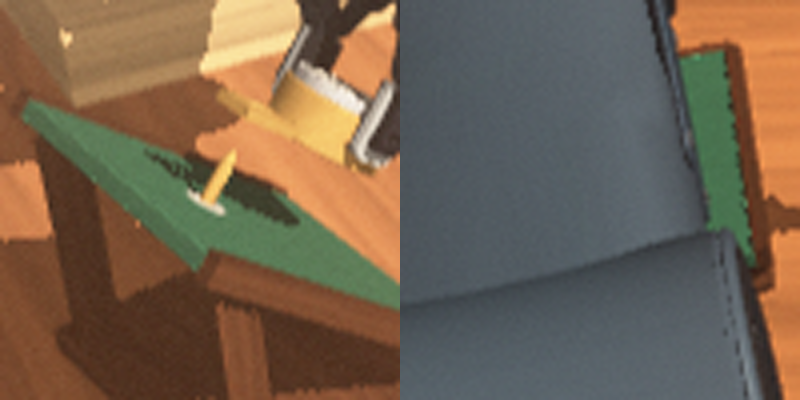

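Side crop: clock held by the rim with its lug at about (255,108) up-slope, above the peg tip (232,152); the top camera is blocked by the arm. I've used my pictures, so measure the lug numerically.

```bash
cat > lug.py <<'E'
from cell import r,optics
from h import *
np.set_printoptions(precision=4,suppress=True)
p=np.array(r.current_tool_pos()); Rt=R.from_quat(r.current_ee_rot()).as_matrix()
print("tcp err",p-place(.045),"ang",np.arccos(-Rt[:,2]@N))
d=wcam(r,optics,"w6"); P=cloud(d); T=(P-p)@Rt; H=cv2.cvtColor(d["pixels"],cv2.COLOR_RGB2HSV)
br=(H[...,0]>12)&(H[...,0]<35)&(H[...,1]>90)&(H[...,2]>50)
m=br&(T[...,0]<-.035)&(T[...,0]>-.075)&(abs(T[...,1])<.025)&(T[...,2]>.0)&(T[...,2]<.04); q=T[m]; print("wrist lug n",len(q))
if len(q)>10:
    print(np.percentile(q,[2,50,98],axis=0))
    ys,xs=np.nonzero(m)
    w=[]
    for u in zip(xs,ys): o,k=ray(d,u); o=Rt.T@(o-p); k=Rt.T@k; w.append((o+k*(.017-o[2])/k[2])[:2])
    w=np.array(w)
    for a in np.arange(-.066,-.034,.004):
        b=w[(w[:,0]>a)&(w[:,0]<=a+.004)]
        if len(b)>2: print(round(a+.002,3),len(b),b[:,1].min(),b[:,1].max(),b[:,1].mean())
d=pickle.load(open("sidep.pkl","rb")); P=cloud(d); T=(P-p)@Rt; H=cv2.cvtColor(d["pixels"],cv2.COLOR_RGB2HSV)
br=(H[...,0]>12)&(H[...,0]<35)&(H[...,1]>110)&(H[...,2]>80); m=br&(T[...,0]<-.032)&(T[...,0]>-.075)&(abs(T[...,1])<.03)&(T[...,2]>.0)&(T[...,2]<.045); q=T[m]
print("side lug",len(q)); print(np.percentile(q,[1,50,99],axis=0)); ys,xs=np.nonzero(m); print(xs.min(),xs.max(),ys.min(),ys.max())
g=lambda x,y,z: proj(d,p+Rt@np.array([x,y,z])); print("pred end corners",[g(-.058,s*.012,z) for s in(1,-1) for z in(.017,.023)])
pts=np.stack([xs,ys],1); print("leftmost",pts[pts[:,0]<=xs.min()+1].mean(0), "hull",cv2.approxPolyDP(cv2.convexHull(pts.astype(np.int32)),1.2,True)[:,0].tolist())
print(r.current_contact_force(),r.current_t())
E
python3 lug.py
```

```text
tcp err [ 0.0014 -0.      0.0013] ang 0.0029648987423063888
wrist lug n 898
[[-0.0525 -0.0103  0.0174]
 [-0.0483  0.0014  0.0185]
 [-0.044   0.0127  0.0198]]
-0.052 100 -0.0070545620118767525 0.008591019615866755 0.0007674400136297891
-0.048 464 -0.010595709390111823 0.012976360616668264 0.0012293339600012321
-0.044 334 -0.01057608571363245 0.012921256743968951 0.0014233684297906368
side lug 91
[[-0.0586 -0.0112  0.0178]
 [-0.0494  0.0081  0.0201]
 [-0.0326  0.0144  0.0448]]
260 277 187 204
pred end corners [array([267.8157, 190.1381]), array([266.2282, 193.1198]), array([260.7371, 184.9076]), array([259.1882, 187.8387])]
leftmost [260.75 188.  ] hull [[277, 196], [264, 204], [262, 203], [260, 188], [264, 187], [271, 190]]
[ 0.0242  0.2109 -2.9299] 34.8417
```

```bash
cat > rel.py <<'E'
from cell import r,optics
from h import *
np.set_printoptions(precision=4,suppress=True)
def hs(d): H=cv2.cvtColor(d["pixels"],cv2.COLOR_RGB2HSV).astype(int); return H[...,0],H[...,1],H[...,2]
def big(m):
    n,l,s,c=cv2.connectedComponentsWithStats(m.astype(np.uint8)); i=1+np.argmax(s[1:,4]); return l==i,c[i],s[i]
def tz(d,u,z,p,Rt): o,k=ray(d,u); o=Rt.T@(o-p); k=Rt.T@k; return o+k*(z-o[2])/k[2]
tgt=place(.055,.10); r.move_linear(tgt,vel=.2); r.sleep(.15)
p=np.array(r.current_tool_pos()); Rt=R.from_quat(r.current_ee_rot()).as_matrix(); print("err",p-tgt)
d=wcam(r,optics,"w7"); P=cloud(d); T=(P-p)@Rt; h,s,v=hs(d)
# face of held clock
w=(s<70)&(v>110)&(np.hypot(T[...,0],T[...,1])<.033)&(abs(T[...,2]+.007)<.012); w,c,st=big(w); ys,xs=np.nonzero(w)
e=cv2.fitEllipse(cv2.convexHull(np.stack([xs,ys],1).astype(np.int32))); zf=np.median(T[w][:,2]); print("face",e,"z",zf,"tool xy",tz(d,e[0],zf,p,Rt),"n",len(xs))
# lug
br=(h>12)&(h<35)&(s>90)&(v>50); m=br&(T[...,0]<-.035)&(T[...,0]>-.075)&(abs(T[...,1])<.025)&(abs(T[...,2]-.018)<.008)
ys,xs=np.nonzero(m); W=np.array([tz(d,u,.0175,p,Rt) for u in zip(xs,ys)])
print("lug rows",ys.min(),ys.max(),len(ys))
for yy in range(ys.min(),ys.max()+1,3):
    b=W[ys==yy]; print(yy,len(b),b[:,0].mean(),b[:,1].min(),b[:,1].max(),b[:,1].mean(), "gap" if len(b)<xs[ys==yy].ptp() if hasattr(xs,'ptp') else False else "")
mid=abs(W[:,1]-.0012)<.002; print("mid x",W[mid][:,0].min(),W[mid][:,0].max())
# peg
hp=(P-PEG)@N; bx=(P-PEG)@BX; by=(P-PEG)@BY
near=(abs(bx)<.03)&(abs(by)<.03)&(hp>-.006)&(hp<.035)
pg=near&(h>10)&(h<35)&(s>100)&(hp>.004); wh=near&(s<80)&(v>110)&(hp<.006)
hb=-((P-p)@Rt[:,2]); 
G=(h>55)&(h<95)&(s>70)&(abs(bx)<.05)&(abs(by)<.05)&(abs(hp)<.01); zb=np.median((T[G]-0)[:,2]) if G.sum() else None
print("board: hp of green",np.median(hp[G]),G.sum(),"tilt",np.polyfit(bx[G],hp[G],1)[0],np.polyfit(by[G],hp[G],1)[0])
if pg.sum():
    pg,c,st=big(pg); ys,xs=np.nonzero(pg); hh=hp[pg]; t=hh>np.percentile(hh,90); print("peg n",len(xs),st,"hmax",hh.max())
    for nm,sel in(("tip",hh>.022),("mid",(hh>.01)&(hh<.02))):
        print(nm,sel.sum(),T[pg][sel].mean(0) if sel.any() else "", (bx[pg][sel].mean(),by[pg][sel].mean()))
if wh.sum():
    wh,c,st=big(wh|pg if pg.sum() else wh); print("disc+peg",st)
    print("disc px", c)
    ys,xs=np.nonzero(near&(s<80)&(v>110)&(hp<.006)); Wd=np.array([tz(d,u,T[G][:,2].mean(),p,Rt) for u in zip(xs,ys)]); A=T[near&(s<80)&(v>110)&(hp<.006)]
    print("disc extents tool",A.min(0),A.max(0),"fit",cv2.fitEllipse(cv2.convexHull((A[:,:2]*1e4).astype(np.int32))))
print(r.current_t())
E
sed -i 's/, "gap" if.*"")$/)/; s/abs(hp)<.01); zb=.*/abs(hp)<.01)/' rel.py; python3 rel.py
```

```text
err [ 0.0003 -0.     -0.0011]
face ((318.1864929199219, 344.2105407714844), (150.29505920410156, 169.2296600341797), 91.11760711669922) z -0.005849409795127047 tool xy [ 0.003   0.0007 -0.0058] n 19129
lug rows 415 435 887
415 2 -0.04249513100980912 0.012494305253977279 0.012891478447591696 0.012692891850784488
418 31 -0.043893998362157204 -0.010569511374303743 0.012918708992373372 0.0013606612784498617
421 60 -0.04532064183169781 -0.01059884287521663 0.012946070994062777 0.0011733752453724174
424 58 -0.046754293590260274 -0.010628316309323187 0.012973565406886054 0.001041337988194495
427 59 -0.048195775303975216 -0.010256955096994633 0.013001193194327168 0.0013718860858612921
430 58 -0.04964325703923707 -0.010285740666668075 0.01262695359442294 0.001170380439555093
433 30 -0.0510974099839769 -0.005076472307236156 0.00660925021167739 0.0007663311743783961
mid x -0.05207475525558895 -0.044847591834450154
board: hp of green -5.17804702594792e-05 43556 tilt 0.0004317368218070764 0.0013081166056350146
peg n 241 [308 141  16  19 241] hmax 0.027935253149320726
tip 189 [ 0.0576 -0.0002  0.0524] (np.float64(-0.0015286092630457603), np.float64(-0.00013379134518784176))
mid 18 [ 0.0606 -0.0003  0.0623] (np.float64(-0.004469933139194512), np.float64(-0.00025603693222914323))
disc+peg [ 294  125   45   46 1591]
disc px [315.851  147.6952]
disc extents tool [ 0.0469 -0.0106  0.0733] [0.0677 0.0102 0.0792] fit ((571.9678955078125, -2.961719036102295), (207.4339599609375, 210.14427185058594), 113.2402114868164)
35.6917
```

The wrist camera gives both in tool axes: clock face (0.0030, 0.0007), lug y 0.0012, peg disc (0.0572, −0.0003). So shift by dx ≈ +2 mm, dy ≈ −1.4 mm and insert with force monitoring.

```bash
cat > ins.py <<'E'
from cell import r,optics
from h import *
np.set_printoptions(precision=4,suppress=True)
dx,dy=.0020,-.0014
r.move_linear(place(.040,dx,dy),vel=.2); r.sleep(.2)
F=lambda: np.array([np.array(r.current_contact_force())@a for a in(BX,BY,N)])
f0=np.mean([F() for _ in range(3)],axis=0); print("base",f0)
for h in [.030,.026,.023,.020,.016,.012,.009,.006,.004,.003,.002]:
    r.move_linear(place(h,dx,dy),vel=.05); r.sleep(.05); f=F()-f0
    e=np.array(r.current_tool_pos())-place(h,dx,dy); print(h,np.round(f,1),"err",np.round([e@BX*1e3,e@BY*1e3,e@N*1e3],1),"d",dx,dy)
    if f[2]>12: print("STOP"); break
    if abs(f[0])>3: dx+=np.sign(f[0])*.0007
    if abs(f[1])>3: dy+=np.sign(f[1])*.0007
print(r.current_t(),r.current_opening())
E
python3 ins.py
```

```text
base [-1.0027 -0.4313 -1.0919]
0.03 [-0.5  0.5 -0.7] err [ 0.1  0.  -0.1] d 0.002 -0.0014
0.026 [-1.2 -0.6 -0.7] err [ 0.  -0.  -0.1] d 0.002 -0.0014
0.023 [-1.2  0.5 -1.1] err [-0.   0.  -0.1] d 0.002 -0.0014
0.02 [-2.  -0.3 -1.8] err [-0.1 -0.  -0. ] d 0.002 -0.0014
0.016 [-3.8  0.  -0.6] err [-0.1 -0.  -0.1] d 0.002 -0.0014
0.012 [-0.4  0.1 -0.3] err [ 0.2 -0.  -0.2] d 0.0013 -0.0014
0.009 [-0.8  0.9 -1.5] err [ 0.1 -0.  -0.1] d 0.0013 -0.0014
0.006 [-0.6  0.9 -0.6] err [ 0.   0.  -0.1] d 0.0013 -0.0014
0.004 [-1.2 -0.1 -0.1] err [ 0.   0.  -0.1] d 0.0013 -0.0014
0.003 [-0.3 -0.4 -1.2] err [-0.  0.  0.] d 0.0013 -0.0014
0.002 [-0.9 -0.1 -1.3] err [ 0. -0. -0.] d 0.0013 -0.0014
39.9333 0.6822009515808015
```

```bash
cat > rel2.py <<'E'
from cell import r,optics
from h import *
np.set_printoptions(precision=4,suppress=True)
dx,dy=.0013,-.0014; f0=np.array([-1,-.4,-1.1])
F=lambda: np.array([np.array(r.current_contact_force())@a for a in(BX,BY,N)])-f0
for o in (.003,-.003): r.move_linear(place(.002,dx,dy+o),vel=.05); r.sleep(.1); print("wiggle",o,np.round(F(),1))
r.move_linear(place(.002,dx,dy),vel=.05)
for h in (.001,0,-.001):
    r.move_linear(place(h,dx,dy),vel=.03); r.sleep(.1); f=F(); print(h,np.round(f,1))
    if f[2]>4: break
print(r.current_t())
E
python3 rel2.py
```

```text
wiggle 0.003 [-1.8 -8.  -1.1]
wiggle -0.003 [-2.8  6.1 -1.6]
0.001 [-0.8  0.1  4.1]
41.25
```

Engaged on the peg (forces both ways) and the back is touching the board. Release and retreat.

```bash
cat > fin.py <<'E'
from cell import r,optics
from h import *
np.set_printoptions(precision=4,suppress=True)
p=np.array(r.current_tool_pos())
r.set_gripper(1.0); print("f",np.round(r.current_contact_force(),1))
r.move_linear(p+.10*N,vel=.15); r.move_to([.5,-.05,.42],quat(FY,-FZ)); r.sleep(.5)
C=PEG-.043*BX
for n in("side","top"):
    d=optics.get_image(n); cv2.imwrite(f"pics/{n}e.png",d["pixels"][:,:,::-1]); P=cloud(d); H=cv2.cvtColor(d["pixels"],cv2.COLOR_RGB2HSV)
    L=np.stack([(P-PEG)@BX,(P-PEG)@BY,(P-PEG)@N],-1); w=(H[...,1]<70)&(H[...,2]>110)&(abs(L[...,0]+.043)<.04)&(abs(L[...,1])<.04)&(L[...,2]>.015)&(L[...,2]<.045)
    q=P[w]; k=np.median(L[w],0) if len(q) else None; nn=np.linalg.svd(q-q.mean(0),full_matrices=False)[2][2] if len(q)>20 else N
    print(n,len(q),"glass in peg frame",k,"tilt",np.arccos(min(1,abs(nn@N)))); print(" knob",findknob(d,.05))
    br=(H[...,0]>12)&(H[...,0]<35)&(H[...,1]>90)&(abs(L[...,0])<.018)&(abs(L[...,1])<.016)&(L[...,2]<.012)&(L[...,2]>-.004); print(" lug",br.sum(),np.median(L[br],0) if br.sum() else "", np.percentile(L[br][:,0],[2,98]) if br.sum() else "")
print(r.current_t(),r.current_contact_force())
E
python3 fin.py
```

```text
f [0.9 0.3 0.2]
side 150 glass in peg frame [-0.0334  0.0144  0.0299] tilt 0.13548577912738458
 knob (217, array([327.1521, 263.5253]), array([-0.1101, -0.0004,  0.0099]), np.float64(0.11049981214848498), np.float64(0.08944105974584789))
 lug 142 [0.001  0.0055 0.0058] [-0.0177  0.0136]
top 316 glass in peg frame [-0.042  -0.0023  0.0279] tilt 0.0057319639334483755
 knob (37, array([341.8919, 245.1351]), array([-0.0983, -0.0021,  0.0056]), np.float64(0.09849986939603071), np.float64(0.05697285856998951))
 lug 142 [ 0.0018 -0.0005  0.0041] [-0.0177  0.0158]
44.6083 [ 0.3153 -0.4079  0.1132]
```

```bash
python3 -c "
from cell import r
print(r.hand_in())"
```

```text
the job is handed in; nothing more can be done
None
```

I handed the job in at about 45 s: the clock hangs on the peg flat against the board with its glass pressed home, and the clamp lever is back open. The cameras confirmed this, but no verdict came back from the judging. The ball slipped out of the gripper on the first swing, so I pushed the lever over centre with shut fingers instead.

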